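# Fetch the guide bushing from behind the jars

### The job

The brass guide bushing stands on the plywood rack, hemmed in by the screw jar, the square tin and the oblong drill case: move all three containers into the shallow side tray first, leaving the bushing where it stands until they are out. Then set the bushing flat, collar up, in the round recess of the router base, and afterwards put each container back centred on the dark rubber pad of its own shape, the case lined up with its pad. Keep the containers upright throughout and leave the glue bottle alone.

Things in the scene. Friction and masses are not known exactly. Their poses are not given: they have to be found in the camera images.
- jar: Round glass screw jar with a steel lid, full of screws: glass 54 mm diameter up to 82 mm, lid 52 mm diameter, 98 mm high in all, about 0.25 kg. Origin: centre of its underside, z up. At the start it stands on the round pad.
- tin: Square bare-metal tin, 52 x 52 mm, body 92 mm high, with a black screw cap (28 mm diameter) in the middle of its top, 104 mm high in all, about 0.3 kg. Origin: centre of its underside; x and y square to its sides, z up. At the start it stands on the square pad, sides nearly parallel to the pad's.
- case: Oblong drill-bit case, grey plastic with a black top, 36 mm (its x) by 66 mm (its y), 98.5 mm high, about 0.22 kg. Origin: centre of its underside, z up. At the start it stands on the oblong pad, long side nearly along the pad's long side.
- bushing: Brass router guide bushing, 46 mm high, standing on its flange: flange 48 mm diameter and 6 mm thick, above it an upright collar of 28 mm diameter (6 to 46 mm above the underside), 0.16 kg. Origin: centre of the flange's underside, z up. At the start it stands directly on the rack board (board top 12 mm above the bench), between the three containers, whose pads' centres lie about 68 mm to its front, left and right. There is too little room for a gripper until they are gone.
- round_pad: Round dark rubber pad, 72 mm diameter, 4 mm thick, fixed on the rack: the jar's place. Origin: centre of its underside, 12 mm above the bench, so its top is 16 mm above the bench. The three pads change places from start to start. A plywood lip 30 mm high runs along the rack's rear edge, its near face 90 mm behind the middle of the bushing's starting area; a carpenter's pencil lies in front of it.
- square_pad: Square, dark rubber pad, 68 x 68 mm, 4 mm thick, fixed on the rack: the tin's place. Origin: centre of its underside, 12 mm above the bench; x and y parallel to its sides and to the rack's edges (x towards the rear).
- oblong_pad: Oblong dark rubber pad, 52 mm (x) by 82 mm (y), 4 mm thick, fixed on the rack: the case's place. Origin: centre of its underside, 12 mm above the bench. The case's x must lie along the pad's x (either way round).
- router_base: Flat round black router base plate, 150 mm diameter, 8 mm thick, fixed on the bench, with a raised grey ring in its middle (82 mm outer, 66 mm inner diameter, 8 mm high above the plate) forming the round recess for the bushing's flange. The recess floor is 8 mm and the ring's top 16 mm above the bench. Origin: centre of its underside on the bench, z up.
- side_tray: Shallow wooden tray fixed on the bench, 320 mm (its x) by 130 mm (its y), walls 6 mm thick and 15 mm high, floor 6 mm above the bench; room for the three containers in a row along its x. It lies to the left or right of the rack, the router base on the other side. Origin: centre of its underside on the bench.
- glue: White glue bottle with a black cap, 50 mm diameter, 140 mm high, standing beyond the rack to one side: leave it alone. Origin: centre of its underside.

How it is judged:
On the way, in this order (a step that is already met when the one before it is completed fails the run):
1. all three containers stand in the side tray, the bushing still in its starting place on the rack (x of jar in the frame of side_tray between -0.145 and 0.145 m and y of jar in the frame of side_tray between -0.05 and 0.05 m and z of each of jar, tin, case in the frame of side_tray below 0.012 m and angle between each of jar, tin, case's own z axis and vertical below 0.12 rad and linear speed of each of jar, tin, case below 0.03 m/s and x of tin in the frame of side_tray between -0.145 and 0.145 m and y of tin in the frame of side_tray between -0.05 and 0.05 m and x of case in the frame of side_tray between -0.145 and 0.145 m and y of case in the frame of side_tray between -0.05 and 0.05 m and distance of bushing from where it was at the start of the episode below 0.04 m), for 0.1 s.
2. the bushing stands flat in the recess of the router base while the containers are still in the side tray (horizontal distance between bushing and router_base below 0.011 m and z of bushing in the frame of router_base below 0.012 m and angle between bushing's own z axis and vertical below 0.1 rad and linear speed of bushing below 0.02 m/s and x of jar in the frame of side_tray between -0.145 and 0.145 m and y of jar in the frame of side_tray between -0.05 and 0.05 m and z of each of jar, tin, case in the frame of side_tray below 0.012 m and angle between each of jar, tin, case's own z axis and vertical below 0.12 rad and linear speed of each of jar, tin, case below 0.03 m/s and x of tin in the frame of side_tray between -0.145 and 0.145 m and y of tin in the frame of side_tray between -0.05 and 0.05 m and x of case in the frame of side_tray between -0.145 and 0.145 m and y of case in the frame of side_tray between -0.05 and 0.05 m), for 0.1 s.
At the end, for the whole second after the job is handed in: The bushing stands collar up (within 0.1 rad) on the floor of the recess, within 11 mm of its centre; jar, tin and case stand upright (within 0.1 rad) on the round, square and oblong pad respectively, centres within 12 mm of the pad's, the case's x within 0.3 rad of its pad's x; all at rest (horizontal distance between bushing and router_base below 0.011 m and z of bushing in the frame of router_base below 0.012 m and angle between each of bushing, jar, tin, case's own z axis and vertical below 0.1 rad and linear speed of each of bushing, jar, tin, case below 0.02 m/s and horizontal distance between jar and round_pad below 0.012 m and z of jar in the frame of round_pad between 0.001 and 0.008 m and horizontal distance between tin and square_pad below 0.012 m and z of tin in the frame of square_pad between 0.001 and 0.008 m and horizontal distance between case and oblong_pad below 0.012 m and z of case in the frame of oblong_pad between 0.001 and 0.008 m and angle between the x axis of case and the x axis of oblong_pad, either way round below 0.3 rad); the robot touches nothing.
It fails at once if a container is tipped by more than 0.5 rad (angle between any of jar, tin, case's own z axis and vertical above 0.5 rad).
It fails at once if the glue bottle is moved more than 25 mm or knocked over (distance of glue from where it was at the start of the episode above 0.025 m or angle between glue's own z axis and vertical above 0.4 rad).
It also fails if it takes over 144 s, if anything falls off the work surface, if the arm or the gripper's body presses on something with over 40 N, if the wrist force passes 120 N, or if a joint passes its speed limit or range.

### The arm

A 6-joint arm with a two-finger parallel gripper is mounted at the origin on the work surface. World frame = base frame: x ahead of the robot, y to its left, z up, the work surface at z = 0. Lengths are in m, angles in rad, forces in N, time in s.
With the tool pointing down it reaches from about 0.375 to 0.975 m from the base axis. Payload 3.8 kg.
Tool frame: the origin (TCP) lies midway between the tips of the shut fingers; the grasp point (between the pads) lies 19 mm behind it; z points along the fingers, y is the line along which they close (so a half turn about z gives the same grasp; the last joint's range is limited). The gripper opens to 85 mm and grips with 20 to 120 N. Pads are 22 mm wide; open, the fingers measure 114 mm over their backs; the gripper's body (76 mm by 85 mm) begins 54 mm behind the grasp point. The pads swing forward as they close: fully open they stand 13 mm farther back than shut.
Start: joints at [-1.363, 0.264, 1.604, -0, 1.274, -0.037], TCP at [0.164, -0.655, 0.231] pointing down, gripper open.
Joint ranges: [-2.63, 2.63], [-0.94, 2.18], [0.31, 2.57], [-1.31, 4.45], [0, 2.66], [-2.55, 2.55]. Speed limits (rad/s): [2.57, 2.57, 3.14, 3.14, 3.14, 3.14].

### API

Orientations are given as a rotation vector (axis times angle).
In Python, from workcell import bot gives the robot as it stands.
- The arm moves only by the tool servo_tool, never from a script. Its argument "series" is a list of rows, each a list of 7 numbers: the shift along the world's x, y, z in units of 0.15 m (1.0 is 0.15 m), then the turn, a rotation vector about the world's x, y, z in units of 180 degrees (1.0 is 180 degrees), then the closure, from 0 (fully open) to 1 (shut). A call has 1 to 20 rows; each row is the pose to reach, as a shift and turn from the pose commanded when the call began, turning the shorter way round; what a row does not reach only later rows make up. A row lasts 1/10 s, in which the tool goes at most 50 mm and 8.59 degrees, less where a joint would pass 70% of its speed; a pose out of reach is approached as far as the arm can. A call with a number of a shift or a turn outside -1 to 1 is refused whole. A call with a gripper value outside its range is refused whole. The fingers move at their own pace and stop on an object; "newtons" is the grip in N (left out, the last holds). Time passes only in rows, so rows that repeat a pose let the fingers close. It gives the time, the measured TCP pose, the force, the opening and the grip force at its end, in the units of the state.
- bot.read_state(): the state, without advancing time (a new reading comes with each control period).
- bot.read_camera(name): name is "scene" or "top" or "wrist"; returns the picture (400x640x3 uint8, red, green, blue); there is no depth.
- bot.camera_info(name): a dict with "vertical_fov" (degrees; the focal length in pixels is half the picture's height over the tangent of half this angle, whatever the lens; pixels are square), "cx", "cy" (the principal point, pixels), "dist" ([k1, k2, p1, p2, k3] as OpenCV has them; the pictures are not rectified), "R" (3x3) and "t" (3): a world point X has camera coordinates R X + t. Camera axes: x right, y down, z forward; pixel columns grow to the right and rows downward; lengths in m; the calibration is good to about 2 mm. A picture is of the moment at which its call begins: read the wrist's pose just before it. camera_info takes no time and is no camera call; for the wrist camera it gives the pose at the moment of the call.
- bot.finish_job(): hands the job in; it is judged then, once.
Trained networks look in the newest picture that a camera, given by its name, has taken for a name from the list of things; names that differ only in an ending like _2 or _b are one class to them, and where a whole thing is asked for, a point or a joint stands for the part that bears it (a point fixed in the world has none). Each returns a list of dicts, best first, with "score" (0 to 1); they miss things now and then, are a little off and sometimes report something else, mostly with a low value. They report only what shows in the picture. A call takes as long as a camera call.
- bot.recognise(target, camera): "box" ([left, top, right, bottom] as shares, 0 to 1, of the picture: columns of its width, rows of its height, round what is visible of it).
- bot.trace(target, camera): "mask" (400x640 bool, what is visible of it) and "box" ([left, top, right, bottom] as shares, 0 to 1, of the picture: columns of its width, rows of its height, round what is visible of it).
- bot.mark_of(target, camera): "at" ([row, column] as shares, 0 to 1, of the picture: columns of its width, rows of its height: a listed point, or the origin of a listed thing).
The state is a dict: "time": time; "q": joint angles; "joint_vel": joint speeds; "joint_torque": joint torques, N m; "tool_pos": TCP position; "tcp_rot": TCP orientation; "wrist_force": force on the tool from outside, world axes, zero at the start; "torque": the same for the moment, N m; "width": opening from 0.0 (shut) to 1.0 (fully open); "grip_force": force on a finger pad.
Only numpy, scipy, OpenCV 4.12 (cv2) and the standard library are available. Lean on these libraries where they do the work, as an engineer would, in place of code of your own. Each camera call takes 0.05 s, during which the arm holds its last target. There are 200 camera calls.

## Working session

There is one attempt and no reset: what is moved stays moved. The work goes in short steps, Python scripts to look and compute and a tool call to move; the robot and the scene stay as the last step left them, time stands still between calls to the robot, and variables do not carry over. Pictures are saved under pics/ and viewed, at most 14 in all, crops included, and the job is handed in when it is done.

Besides the shell and the picture viewer there is one more tool, called after "Call:" by a JSON object that holds its "name" and its "arguments". servo_tool: Moves the arm, as the interface text tells. Shifts and turns lie within -1 to 1; 1 stands for 0.15 m of shift or 180 degrees of turn. Its arguments: {"type":"object","properties":{"series":{"type":"array","items":{"type":"array","items":{"type":"number"}}},"newtons":{"type":"number"}},"required":["series"]}

```bash
mkdir -p pics; cat > h.py <<'E'
import numpy as np, cv2
from workcell import bot
def K(c):
    i=bot.camera_info(c); f=200/np.tan(np.radians(i["vertical_fov"])/2)
    return np.array([[f,0,i["cx"]],[0,f,i["cy"]],[0,0,1]]),np.array(i["dist"],float),np.array(i["R"]),np.array(i["t"])
def ray(c,px,z,k=None):
    "pixel (col,row) list -> world xy on plane z"
    k=k or K(c); u=cv2.undistortPoints(np.array(px,float).reshape(-1,1,2),k[0],k[1]).reshape(-1,2)
    d=np.c_[u,np.ones(len(u))]@k[2]; o=-k[2].T@k[3]
    return o+d*((z-o[2])/d[:,2])[:,None]
def proj(c,X,k=None):
    k=k or K(c); return cv2.projectPoints(np.array(X,float).reshape(-1,1,3),cv2.Rodrigues(k[2])[0],k[3],k[0],k[1])[0].reshape(-1,2)
def shot(c,n=None):
    im=bot.read_camera(c)
    if n: cv2.imwrite(f"pics/{n}.png",np.ascontiguousarray(im[:,:,::-1]))
    return im
E
python3 - <<'E'
from h import *
np.set_printoptions(precision=3,suppress=True)
Z=dict(jar=0.016,tin=.016,case=.016,bushing=.012,round_pad=.012,square_pad=.012,oblong_pad=.012,router_base=0,side_tray=0,glue=0)
for c in("top","scene"):
    shot(c,c+"0"); k=K(c); print(c,-k[2].T@k[3],k[0][0,0])
    for n,z in Z.items():
        m=bot.mark_of(n,c)[:2]
        print(n,[(round(a["score"],2),ray(c,[[a["at"][1]*640,a["at"][0]*400]],z,k)[0][:2]) for a in m])
s=bot.read_state();print(s)
E
```

```text
top [0.435 0.    1.073] 398.48542881237773
jar [(0.66, array([0.579, 0.045])), (0.45, array([0.452, 0.32 ]))]
tin [(0.77, array([ 0.589, -0.092]))]
case [(0.84, array([ 0.512, -0.017]))]
bushing [(0.66, array([ 0.575, -0.03 ])), (0.47, array([0.581, 0.051]))]
round_pad [(0.45, array([0.576, 0.041])), (0.2, array([ 0.586, -0.095]))]
square_pad [(0.68, array([ 0.581, -0.095]))]
oblong_pad [(0.64, array([ 0.513, -0.026]))]
router_base [(0.92, array([ 0.509, -0.314]))]
side_tray [(0.82, array([0.455, 0.321]))]
glue [(0.83, array([ 0.754, -0.22 ]))]
scene [ 1.131 -0.037  0.762] 366.8192974949532
jar [(0.61, array([0.574, 0.037]))]
tin [(0.85, array([ 0.566, -0.102]))]
case [(0.9, array([ 0.503, -0.026]))]
bushing [(0.84, array([ 0.576, -0.014]))]
round_pad []
square_pad [(0.79, array([ 0.574, -0.09 ]))]
oblong_pad [(0.65, array([ 0.52 , -0.024]))]
router_base [(0.88, array([ 0.505, -0.311]))]
side_tray [(0.63, array([0.457, 0.336])), (0.62, array([0.572, 0.04 ]))]
glue [(0.76, array([ 0.762, -0.217]))]
{'time': 1.1, 'q': array([-1.363,  0.264,  1.604,  0.   ,  1.274, -0.037]), 'joint_vel': array([-0.001, -0.001, -0.   , -0.   ,  0.001, -0.001]), 'joint_torque': array([ -0.   , -51.508, -36.774,   0.   ,   0.001,   0.   ]), 'tool_pos': array([ 0.164, -0.655,  0.231]), 'tcp_rot': array([-3.118, -0.384, -0.   ]), 'wrist_force': array([-0.364, -0.256,  0.044]), 'torque': array([-0.028,  0.014,  0.02 ]), 'grip_force': 0.0, 'width': 1.0022208253130072}
```

View pics/top0.png

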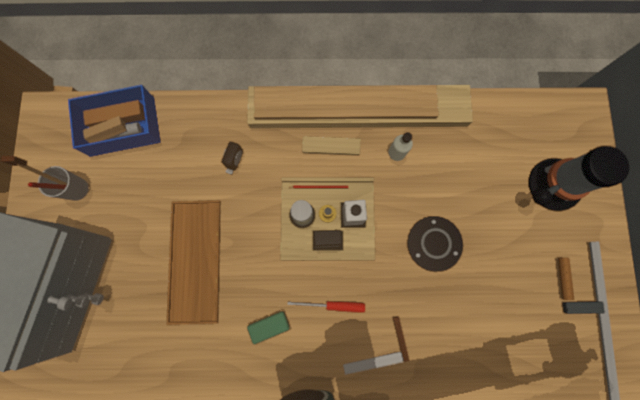

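View pics/scene0.png

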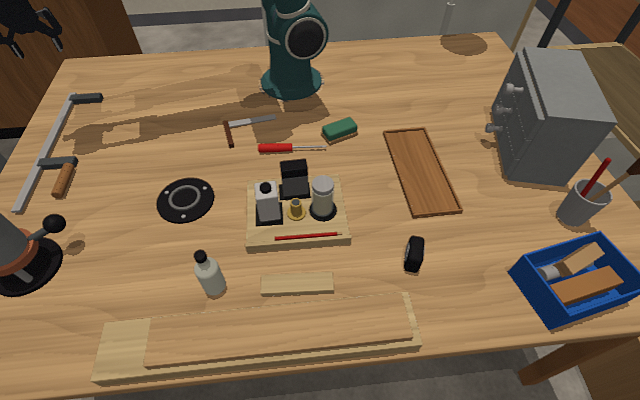

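The top view (up = +x, left = +y) shows the rack in the middle: jar lid at (302,213), tin cap at (356,210), case at (328,240), bushing at (327,212). The tray is on the left at (195,262), the router base on the right at (436,243) and the glue at (402,145). The scene view agrees with this. I'll go over the rack for a closer look.

Call:
{"name": "servo_tool", "arguments": {"series": [[0.4,0.83,0.2,0,0,0.085,0],[0.4,0.83,0.2,0,0,0.085,0],[0.4,0.83,0.2,0,0,0.085,0]]}}

```text
time: 1.4
tool_pos: [0.2242, -0.5287, 0.2614]
tcp_rot: [-3.038, -0.798, -0.001]
wrist_force: [0.6, 0.3, 1.2]
width: 1.003
grip_force: 0.0
```

Call:
{"name": "servo_tool", "arguments": {"series": [[0.4,0.83,0.2,0,0,0.085,0],[0.4,0.83,0.2,0,0,0.085,0],[0.4,0.83,0.2,0,0,0.085,0]]}}

```text
time: 1.7
tool_pos: [0.2843, -0.4038, 0.2921]
tcp_rot: [2.904, 1.196, 0.001]
wrist_force: [0.1, -0.1, -0.1]
width: 1.001
grip_force: 0.0
```

Call:
{"name": "servo_tool", "arguments": {"series": [[0.4,0.83,0.2,0,0,0.085,0],[0.4,0.83,0.2,0,0,0.085,0],[0.4,0.83,0.2,0,0,0.085,0]]}}

```text
time: 2.0
tool_pos: [0.3442, -0.2793, 0.3223]
tcp_rot: [2.718, 1.572, 0.001]
wrist_force: [1.2, -0.8, -0.1]
width: 1.005
grip_force: 0.0
```

Call:
{"name": "servo_tool", "arguments": {"series": [[0.4,0.83,0.2,0,0,0.085,0],[0.4,0.83,0.2,0,0,0.085,0],[0.4,0.83,0.2,0,0,0.085,0]]}}

```text
time: 2.3
tool_pos: [0.4042, -0.1547, 0.3524]
tcp_rot: [2.484, 1.92, 0.002]
wrist_force: [0.5, -0.7, 0.4]
width: 1.0
grip_force: 0.0
```

Call:
{"name": "servo_tool", "arguments": {"series": [[0.4,0.83,0.2,0,0,0.085,0],[0.4,0.83,0.2,0,0,0.085,0],[0.4,0.83,0.2,0,0,0.085,0],[0.4,0.83,0.2,0,0,0.085,0],[0.4,0.83,0.2,0,0,0.085,0]]}}

```text
time: 2.8
tool_pos: [0.4637, -0.0317, 0.3814]
tcp_rot: [2.208, 2.234, -0.001]
wrist_force: [-0.1, -0.1, -1.3]
width: 1.003
grip_force: 0.0
```

```bash
python3 - <<'E'
from h import *
np.set_printoptions(precision=4,suppress=True)
s=bot.read_state();print(s["time"],s["tool_pos"],s["tcp_rot"],s["q"])
k=K("wrist"); shot("wrist","w1"); print(-k[2].T@k[3],k[2][2],k[0])
Z=dict(jar=0.016,tin=.016,case=.016,bushing=.012,round_pad=.012,square_pad=.012,oblong_pad=.012)
for n,z in Z.items():
    print(n,[(round(a["score"],2),np.round([a["at"][1]*640,a["at"][0]*400]),ray("wrist",[[a["at"][1]*640,a["at"][0]*400]],z,k)[0][:2]) for a in bot.mark_of(n,"wrist")[:2]])
E
```

```text
2.8 [ 0.4637 -0.0317  0.3814] [ 2.2079  2.2342 -0.0007] [-0.1214 -0.1997  1.8113 -0.0006  1.5299 -0.1332]
[0.4636 0.0408 0.524 ] [ 0.0028 -0.2863 -0.9581] [[297.149    0.     319.8455]
 [  0.     297.149  197.568 ]
 [  0.       0.       1.    ]]
jar [(0.82, array([394., 115.]), array([0.5853, 0.0337]))]
tin [(0.82, array([384., 191.]), array([ 0.5791, -0.0966]))]
case [(0.65, array([346., 150.]), array([ 0.5084, -0.0267]))]
bushing [(0.79, array([388., 153.]), array([ 0.5811, -0.0314]))]
round_pad [(0.7, array([390., 109.]), array([0.5791, 0.0417]))]
square_pad [(0.79, array([383., 189.]), array([ 0.5781, -0.0953]))]
oblong_pad [(0.83, array([345., 147.]), array([ 0.5075, -0.0219]))]
```

View pics/w1.png

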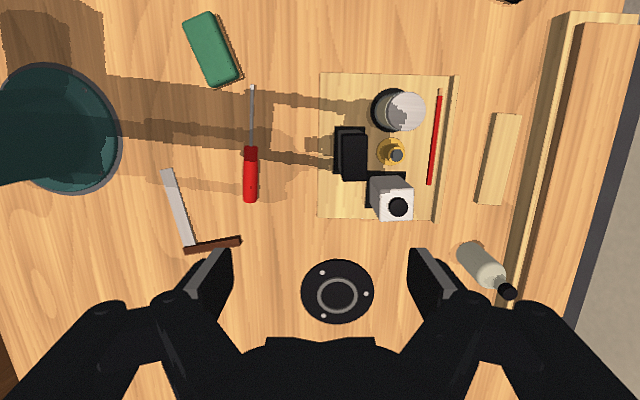

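The wrist view (right = +x, up = +y) shows the jar at (400,111), case at (350,155), bushing at (392,152) and tin at (390,195), with the router base at (337,291). Next I'll fit silhouettes to get precise poses.

```bash
cat > fit.py <<'E'
from h import *
from scipy.optimize import minimize
a=np.linspace(0,2*np.pi,48,endpoint=False)
def cyl(r,z0,z1): return np.vstack([np.c_[r*np.cos(a),r*np.sin(a),0*a+z] for z in(z0,z1)])
def box(x,y,z0,z1): return np.array([[i*x/2,j*y/2,z] for i in(-1,1) for j in(-1,1) for z in(z0,z1)])
M=dict(jar=[cyl(.027,0,.082),cyl(.026,.082,.098)],tin=[box(.052,.052,0,.092),cyl(.014,.092,.104)],case=[box(.036,.066,0,.0985)],
 bushing=[cyl(.024,0,.006),cyl(.014,.006,.046)],router_base=[cyl(.075,0,.008),cyl(.041,.008,.016)],side_tray=[box(.32,.13,0,.015)],
 round_pad=[cyl(.036,0,.004)],square_pad=[box(.068,.068,0,.004)],oblong_pad=[box(.052,.082,0,.004)],glue=[cyl(.025,0,.1)])
S=8
def fit(n,cams,z,p0,yaw=False):
    D=[]
    for c in cams:
        r=bot.trace(n,c)
        if not r: continue
        r=min(r[:3],key=lambda q:-q["score"]+5*np.linalg.norm(ray(c,[[(q["box"][0]+q["box"][2])*320,(q["box"][1]+q["box"][3])*200]],z+M[n][0][:,2].max()/2)[0][:2]-p0[:2]))
        D.append((K(c),r["mask"].astype(np.uint8),r["score"]))
    def cost(p,full=False):
        R=np.array([[np.cos(p[2]),-np.sin(p[2])],[np.sin(p[2]),np.cos(p[2])]]); o=[]
        for k,m,_ in D:
            ys,xs=np.nonzero(m); x0,y0=xs.min()-12,ys.min()-12; w,h=xs.max()-x0+13,ys.max()-y0+13
            img=np.zeros((h*4,w*4),np.uint8)
            for P in M[n]:
                X=np.c_[P[:,:2]@R.T+p[:2],P[:,2]+z]; u=proj(None,X,k)-[x0,y0]
                u=(u+.5)*4-.5
                cv2.fillConvexPoly(img,cv2.convexHull(np.round(u*16).astype(np.int32)),255,shift=4)
            g=cv2.resize(img,(w,h),interpolation=cv2.INTER_AREA)/255.
            t=np.zeros((h,w)); yy,xx=ys-y0,xs-x0; t[yy,xx]=1
            o.append(1-np.minimum(g,t).sum()/np.maximum(g,t).sum())
        return o if full else sum(o)
    if not D: return None
    f=(lambda v:cost([p0[0]+v[0]*.01,p0[1]+v[1]*.01,(p0[2] if len(p0)>2 else 0)+(v[2]*.1 if yaw else 0)]))
    nd=3 if yaw else 2
    s=np.vstack([np.zeros(nd),np.eye(nd)])
    r=minimize(f,np.zeros(nd),method="Nelder-Mead",options=dict(initial_simplex=s,xatol=.01,fatol=1e-4))
    p=[p0[0]+r.x[0]*.01,p0[1]+r.x[1]*.01]+([(p0[2] if len(p0)>2 else 0)+r.x[2]*.1] if yaw else [0])
    return np.round(p,4),np.round(cost(p,True),3),[round(d[2],2) for d in D]
E
python3 - <<'E'
from fit import *
bot.read_camera("top");bot.read_camera("wrist")
T=("top","wrist")
for n,z,p,y,c in [("jar",.016,(.579,.04),0,T),("tin",.016,(.578,-.095),1,T),("case",.016,(.51,-.025),1,T),("bushing",.012,(.579,-.028),0,T),("router_base",0,(.507,-.313),0,T),("side_tray",0,(.455,.325),1,("top",))]:
    for cc in ([c]+[(q,) for q in c] if len(c)>1 else [c]): print(n,cc,fit(n,cc,z,p,y))
E
```

```text
jar ('top', 'wrist') (array([0.5791, 0.0402, 0.    ]), array([0.044]), [0.81])
jar ('top',) None
jar ('wrist',) (array([0.5791, 0.04  , 0.    ]), array([0.042]), [0.81])
tin ('top', 'wrist') (array([ 0.5772, -0.0929,  0.0799]), array([0.057]), [0.97])
tin ('top',) None
tin ('wrist',) (array([ 0.5773, -0.093 ,  0.0835]), array([0.057]), [0.97])
case ('top', 'wrist') (array([ 0.5119, -0.0225,  0.0534]), array([0.058]), [0.68])
case ('top',) None
case ('wrist',) (array([ 0.5119, -0.0225,  0.0533]), array([0.059]), [0.68])
bushing ('top', 'wrist') (array([ 0.5843, -0.0263,  0.    ]), array([0.04]), [0.79])
bushing ('top',) None
bushing ('wrist',) (array([ 0.5843, -0.0264,  0.    ]), array([0.04]), [0.79])
router_base ('top', 'wrist') (array([ 0.5015, -0.314 ,  0.    ]), array([0.473, 0.023]), [0.76, 0.88])
router_base ('top',) (array([ 0.5019, -0.3126,  0.    ]), array([0.468]), [0.76])
router_base ('wrist',) (array([ 0.5016, -0.3147,  0.    ]), array([0.021]), [0.88])
side_tray ('top',) (array([0.4631, 0.3255, 0.0099]), array([0.02]), [0.59])
```

Call:
{"name": "servo_tool", "arguments": {"series": [[0.32,0.065,-1,0,0,0.013,0.25],[0.32,0.065,-1,0,0,0.013,0.25],[0.32,0.065,-1,0,0,0.013,0.25],[0.32,0.065,-1,0,0,0.013,0.25],[0.32,0.065,-1,0,0,0.013,0.25]], "newtons": 40}}

```text
time: 4.85
tool_pos: [0.5104, -0.0225, 0.2296]
tcp_rot: [-2.162, -2.274, 0.005]
wrist_force: [0.5, 0.1, -0.3]
width: 0.75
grip_force: 0.0
```

Call:
{"name": "servo_tool", "arguments": {"series": [[0,0,-0.3,0,0,0,0.25],[0,0,-0.6,0,0,0,0.25],[0,0,-0.8,0,0,0,0.25],[0,0,-1,0,0,0,0.25],[0,0,-1,0,0,0,0.25]]}}

```text
time: 5.35
tool_pos: [0.5101, -0.0227, 0.0804]
tcp_rot: [-2.163, -2.274, 0.004]
wrist_force: [-1.0, 1.0, -0.1]
width: 0.749
grip_force: 0.0
```

Call:
{"name": "servo_tool", "arguments": {"series": [[0,0,-0.07,0,0,0,0.25],[0,0,-0.07,0,0,0,0.4],[0,0,-0.07,0,0,0,0.6],[0,0,-0.07,0,0,0,0.8],[0,0,-0.07,0,0,0,0.8],[0,0,-0.07,0,0,0,0.8],[0,0,-0.07,0,0,0,0.8],[0,0,-0.07,0,0,0,0.8]]}}

```text
time: 6.15
tool_pos: [0.5132, -0.0227, 0.0728]
tcp_rot: [2.163, 2.275, 0.003]
wrist_force: [-1.0, -0.6, 6.2]
width: 0.416
grip_force: 42.6
```

Call:
{"name": "servo_tool", "arguments": {"series": [[0,0,0.2,0,0,0,0.8],[0,0,0.45,0,0,0,0.8],[0,0,0.75,0,0,0,0.8],[0,0,0.75,0,0,0,0.8]], "newtons": 50}}

```text
time: 6.55
tool_pos: [0.5166, -0.0231, 0.191]
tcp_rot: [2.158, 2.269, 0.013]
wrist_force: [1.2, 0.0, -0.1]
width: 0.414
grip_force: 51.1
```

Call:
{"name": "servo_tool", "arguments": {"series": [[-0.1,0.15,0,0,0,0,0.8],[-0.2,0.4,0,0,0,0,0.8],[-0.35,0.7,0,0,0,0,0.8],[-0.5,1,0,0,0,0,0.8]]}}

```text
time: 6.95
tool_pos: [0.4356, 0.1277, 0.1826]
tcp_rot: [-2.167, -2.274, 0.001]
wrist_force: [0.6, 1.9, -1.5]
width: 0.418
grip_force: 50.9
```

Call:
{"name": "servo_tool", "arguments": {"series": [[-0.15,0.3,0,0,0,0,0.8],[-0.3,0.6,0,0,0,0,0.8],[-0.45,0.9,0,0,0,0,0.8],[-0.5,1,0,0,0,0,0.8]]}}

```text
time: 7.35
tool_pos: [0.3592, 0.2798, 0.1826]
tcp_rot: [-2.16, -2.279, 0.0]
wrist_force: [1.0, 0.2, -2.7]
width: 0.416
grip_force: 50.9
```

Call:
{"name": "servo_tool", "arguments": {"series": [[0,0.2,0,0,0,-0.013,0.8],[0,0.32,0,0,0,-0.013,0.8],[0,0.32,-0.25,0,0,-0.013,0.8],[0,0.32,-0.5,0,0,-0.013,0.8],[0,0.32,-0.65,0,0,-0.013,0.8],[0,0.32,-0.7,0,0,-0.013,0.8],[0,0.32,-0.7,0,0,-0.013,0.8]]}}

```text
time: 8.05
tool_pos: [0.3611, 0.3238, 0.0769]
tcp_rot: [-2.211, -2.232, 0.005]
wrist_force: [0.1, -0.5, -1.7]
width: 0.415
grip_force: 50.9
```

Call:
{"name": "servo_tool", "arguments": {"series": [[0,0,-0.05,0,0,0,0.8],[0,0,-0.09,0,0,0,0.8],[0,0,-0.1,0,0,0,0.8],[0,0,-0.1,0,0,0,0.8]]}}

```text
time: 8.45
tool_pos: [0.362, 0.3249, 0.0635]
tcp_rot: [2.211, 2.232, 0.001]
wrist_force: [-0.2, -0.4, -2.1]
width: 0.417
grip_force: 50.9
```

Call:
{"name": "servo_tool", "arguments": {"series": [[0,0,0,0,0,0,0.4],[0,0,0,0,0,0,0.3],[0,0,0,0,0,0,0.3],[0,0,0.3,0,0,0,0.3],[0,0,0.6,0,0,0,0.2],[0,0,1,0,0,0,0.1],[0,0,1,0,0,0,0.1],[0,0,1,0,0,0,0.1]]}}

```text
time: 9.25
tool_pos: [0.3636, 0.3263, 0.2168]
tcp_rot: [2.211, 2.231, 0.011]
wrist_force: [0.2, 0.1, -0.1]
width: 0.901
grip_force: 0.0
```

```bash
python3 - <<'E'
from fit import *
s=bot.read_state();print(s["tool_pos"],s["tcp_rot"])
bot.read_camera("top");bot.read_camera("wrist")
T=("top","wrist")
for n,z,p,y,c in [("tin",.016,(.577,-.093,.08),1,("top",)),("case",.006,(.362,.325),1,("wrist",)),("side_tray",0,(.463,.325),1,("top",)),("bushing",.012,(.582,-.026),0,("top",)),("jar",.016,(.579,.04),0,("top",)),("router_base",0,(.5015,-.314),0,("top",)),("oblong_pad",.012,(.512,-.026),1,("top",))]:
    print(n,c,fit(n,c,z,p,y))
shot("top","t2")
E
```

```text
[0.36363635 0.32627217 0.21676041] [2.21065306 2.2310698  0.01104043]
tin ('top',) (array([ 0.578 , -0.0944,  0.0299]), array([0.08]), [0.93])
case ('wrist',) (array([0.3597, 0.3244, 0.0091]), array([0.07]), [0.65])
side_tray ('top',) (array([0.4628, 0.3257, 0.0168]), array([0.12]), [0.92])
bushing ('top',) (array([ 0.5832, -0.0264,  0.    ]), array([0.151]), [0.53])
jar ('top',) (array([0.5786, 0.0389, 0.    ]), array([0.144]), [0.66])
router_base ('top',) (array([ 0.5016, -0.3142,  0.    ]), array([0.034]), [0.56])
oblong_pad ('top',) (array([ 0.5139, -0.0285, -0.0107]), array([0.081]), [0.66])
```

View pics/t2.png

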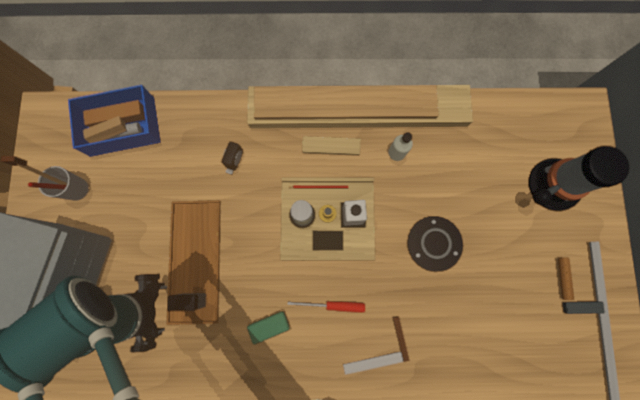

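Call:
{"name": "servo_tool", "arguments": {"series": [[0.72,-0.95,0,0,0,0,0.1],[0.72,-0.95,0,0,0,0,0.1],[0.72,-0.95,0,0,0,0,0.1],[0.72,-0.95,0,0,0,0,0.1]]}}

```text
time: 10.15
tool_pos: [0.4715, 0.1798, 0.2133]
tcp_rot: [2.212, 2.229, -0.0]
wrist_force: [0.4, 0.5, 0.1]
width: 0.904
grip_force: 0.0
```

Call:
{"name": "servo_tool", "arguments": {"series": [[0.725,-0.955,0,0,0,0,0.1],[0.725,-0.955,0,0,0,0,0.1],[0.725,-0.955,0,0,0,0,0.1],[0.725,-0.955,0,0,0,0,0.1],[0.725,-0.955,0,0,0,0,0.1],[0.725,-0.955,0,0,0,0,0.1]]}}

```text
time: 10.75
tool_pos: [0.5785, 0.0386, 0.2126]
tcp_rot: [-2.212, -2.229, 0.001]
wrist_force: [-0.3, 0.6, -0.2]
width: 0.902
grip_force: 0.0
```

Call:
{"name": "servo_tool", "arguments": {"series": [[0,0,-0.3,0,0,0,0.1],[0,0,-0.6,0,0,0,0.1],[0,0,-0.8,0,0,0,0.1],[0,0,-0.9,0,0,0,0.1],[0,0,-0.95,0,0,0,0.1],[0,0,-0.95,0,0,0,0.3],[0,0,-0.95,0,0,0,0.5],[0,0,-0.95,0,0,0,0.6],[0,0,-0.95,0,0,0,0.6],[0,0,-0.95,0,0,0,0.6]]}}

```text
time: 11.75
tool_pos: [0.58, 0.0392, 0.0725]
tcp_rot: [2.21, 2.23, 0.004]
wrist_force: [-0.2, 0.4, 5.8]
width: 0.618
grip_force: 53.2
```

Call:
{"name": "servo_tool", "arguments": {"series": [[0,0,0.2,0,0,0,0.8],[0,0,0.45,0,0,0,0.8],[0,0,0.6,0,0,0,0.8],[0,0,0.6,0,0,0,0.8]]}}

```text
time: 12.15
tool_pos: [0.5816, 0.039, 0.165]
tcp_rot: [2.207, 2.227, 0.009]
wrist_force: [0.0, 0.2, -2.8]
width: 0.616
grip_force: 53.8
```

Call:
{"name": "servo_tool", "arguments": {"series": [[0,0.15,0,0,0,0,0.8],[0,0.4,0,0,0,0,0.8],[0,0.7,0,0,0,0,0.8],[0,1,0,0,0,0,0.8]]}}

```text
time: 12.55
tool_pos: [0.5772, 0.1896, 0.1582]
tcp_rot: [-2.212, -2.229, 0.005]
wrist_force: [0.5, -0.3, -2.6]
width: 0.612
grip_force: 53.8
```

Call:
{"name": "servo_tool", "arguments": {"series": [[-0.05,0.3,0,0,0,0,0.8],[-0.1,0.6,0,0,0,0,0.8],[-0.1,0.8,0,0,0,0,0.8],[-0.1,0.905,0,0,0,0,0.8],[-0.1,0.905,-0.2,0,0,0,0.8],[-0.1,0.905,-0.4,0,0,0,0.8],[-0.1,0.905,-0.55,0,0,0,0.8],[-0.1,0.905,-0.6,0,0,0,0.8],[-0.1,0.905,-0.63,0,0,0,0.8],[-0.1,0.905,-0.65,0,0,0,0.8],[-0.1,0.905,-0.65,0,0,0,0.8]]}}

```text
time: 13.65
tool_pos: [0.5644, 0.3249, 0.0641]
tcp_rot: [2.211, 2.231, 0.002]
wrist_force: [-0.2, 0.8, -2.9]
width: 0.613
grip_force: 53.8
```

Call:
{"name": "servo_tool", "arguments": {"series": [[0,0,0,0,0,0,0.3],[0,0,0,0,0,0,0.15],[0,0,0,0,0,0,0.15],[0,0,0.3,0,0,0,0.15],[0,0,0.6,0,0,0,0.1],[0,0,1,0,0,0,0.1],[0,0,1,0,0,0,0.1]]}}

```text
time: 14.35
tool_pos: [0.5676, 0.327, 0.2226]
tcp_rot: [2.208, 2.229, 0.021]
wrist_force: [0.8, 0.4, 0.9]
width: 0.899
grip_force: 0.0
```

```bash
python3 - <<'E'
from fit import *
s=bot.read_state();print(s["time"],s["tool_pos"],s["tcp_rot"])
bot.read_camera("top");bot.read_camera("wrist")
for n,z,p,y,c in [("jar",.006,(.563,.325),0,("wrist",)),("case",.006,(.362,.325),1,("wrist",)),("round_pad",.012,(.578,.043),0,("top",)),("round_pad",.012,(.578,.043),0,("wrist",)),("tin",.016,(.577,-.093,.08),1,("top",)),("bushing",.012,(.582,-.026),0,("top",))]:
    print(n,c,fit(n,c,z,p,y))
E
```

```text
14.35 [0.56760871 0.32700578 0.22263674] [2.20797888 2.22868011 0.0211997 ]
jar ('wrist',) (array([0.5603, 0.3268, 0.    ]), array([0.114]), [0.83])
case ('wrist',) (array([0.3608, 0.323 , 0.1601]), array([0.087]), [0.72])
round_pad ('top',) (array([0.5823, 0.0399, 0.    ]), array([0.059]), [0.76])
round_pad ('wrist',) None
tin ('top',) (array([ 0.5785, -0.0944,  0.0245]), array([0.084]), [0.88])
bushing ('top',) (array([ 0.5849, -0.0274,  0.    ]), array([0.118]), [0.47])
```

Call:
{"name": "servo_tool", "arguments": {"series": [[0.095,-0.93,0,0,0,0.011,0.1],[0.095,-0.93,0,0,0,0.011,0.1],[0.095,-0.93,0,0,0,0.011,0.1]]}}

```text
time: 15.05
tool_pos: [0.577, 0.1833, 0.2113]
tcp_rot: [-2.171, -2.269, 0.005]
wrist_force: [0.8, -0.1, 0.2]
width: 0.895
grip_force: 0.0
```

Call:
{"name": "servo_tool", "arguments": {"series": [[0,-0.93,0,0,0,0,0.1],[0,-0.93,0,0,0,0,0.1],[0,-0.93,0,0,0,0,0.1]]}}

```text
time: 15.35
tool_pos: [0.5768, 0.0433, 0.2117]
tcp_rot: [-2.172, -2.268, 0.004]
wrist_force: [0.7, 0.0, -0.4]
width: 0.898
grip_force: 0.0
```

Call:
{"name": "servo_tool", "arguments": {"series": [[0,-0.935,0,0,0,0,0.1],[0,-0.935,0,0,0,0,0.1],[0,-0.935,0,0,0,0,0.1],[0,-0.935,0,0,0,0,0.1],[0,-0.935,0,0,0,0,0.1]]}}

```text
time: 15.85
tool_pos: [0.5771, -0.0951, 0.2118]
tcp_rot: [-2.174, -2.265, 0.001]
wrist_force: [-0.6, 0.6, 0.0]
width: 0.901
grip_force: 0.0
```

Call:
{"name": "servo_tool", "arguments": {"series": [[0,0,-0.3,0,0,0,0.1],[0,0,-0.6,0,0,0,0.1],[0,0,-0.8,0,0,0,0.1],[0,0,-0.9,0,0,0,0.1],[0,0,-0.95,0,0,0,0.1],[0,0,-0.95,0,0,0,0.3],[0,0,-0.95,0,0,0,0.5],[0,0,-0.95,0,0,0,0.8],[0,0,-0.95,0,0,0,0.8],[0,0,-0.95,0,0,0,0.8]]}}

```text
time: 16.85
tool_pos: [0.5791, -0.0946, 0.0723]
tcp_rot: [2.171, 2.268, 0.003]
wrist_force: [-0.1, 0.6, 3.8]
width: 0.599
grip_force: 53.1
```

Call:
{"name": "servo_tool", "arguments": {"series": [[0,0,0.2,0,0,0,0.8],[0,0,0.45,0,0,0,0.8],[0,0,0.75,0,0,0,0.8],[0,0,0.8,0,0,0,0.8],[0,0,0.8,0,0,0,0.8]]}}

```text
time: 17.35
tool_pos: [0.5793, -0.0949, 0.1931]
tcp_rot: [2.17, 2.266, 0.004]
wrist_force: [-0.1, -0.1, -2.9]
width: 0.6
grip_force: 54.1
```

Call:
{"name": "servo_tool", "arguments": {"series": [[-0.1,0.15,0,0,0,0,0.8],[-0.2,0.4,0,0,0,0,0.8],[-0.35,0.7,0,0,0,0,0.8],[-0.5,0.95,0,0,0,0,0.8]]}}

```text
time: 17.75
tool_pos: [0.4998, 0.0493, 0.1873]
tcp_rot: [-2.171, -2.265, 0.006]
wrist_force: [0.3, 0.7, -2.6]
width: 0.599
grip_force: 53.9
```

Call:
{"name": "servo_tool", "arguments": {"series": [[-0.1,0.3,0,0,0,0,0.8],[-0.2,0.6,0,0,0,0,0.8],[-0.267,0.85,0,0,0,0,0.8],[-0.267,0.95,0,0,0,0,0.8]]}}

```text
time: 18.15
tool_pos: [0.4592, 0.1927, 0.1876]
tcp_rot: [-2.167, -2.27, 0.007]
wrist_force: [0.2, -0.6, -4.1]
width: 0.602
grip_force: 53.9
```

Call:
{"name": "servo_tool", "arguments": {"series": [[0,0.3,0,0,0,-0.011,0.8],[0,0.6,0,0,0,-0.011,0.8],[0,0.8,0,0,0,-0.011,0.8],[0,0.897,0,0,0,-0.011,0.8],[0,0.897,0,0,0,-0.011,0.8],[0,0.897,-0.3,0,0,-0.011,0.8],[0,0.897,-0.55,0,0,-0.011,0.8],[0,0.897,-0.75,0,0,-0.011,0.8],[0,0.897,-0.8,0,0,-0.011,0.8],[0,0.897,-0.84,0,0,-0.011,0.8],[0,0.897,-0.86,0,0,-0.011,0.8],[0,0.897,-0.86,0,0,-0.011,0.8]]}}

```text
time: 19.35
tool_pos: [0.464, 0.3254, 0.0632]
tcp_rot: [2.211, 2.231, 0.004]
wrist_force: [-0.5, 0.7, -2.8]
width: 0.602
grip_force: 53.9
```

Call:
{"name": "servo_tool", "arguments": {"series": [[0,0,0,0,0,0,0.3],[0,0,0,0,0,0,0.17],[0,0,0,0,0,0,0.17],[0,0,0.3,0,0,0,0.17],[0,0,0.6,0,0,0,0.17],[0,0,1,0,0,0,0.1],[0,0,1,0,0,0,0.1]]}}

```text
time: 20.05
tool_pos: [0.4666, 0.3277, 0.2202]
tcp_rot: [2.209, 2.23, 0.021]
wrist_force: [0.5, 0.8, 0.7]
width: 0.898
grip_force: 0.0
```

```bash
python3 - <<'E'
from fit import *
s=bot.read_state();print(s["time"],s["tool_pos"],s["tcp_rot"])
bot.read_camera("top");shot("wrist","w3")
for n,z,p,y,c in [("jar",.006,(.563,.325),0,("wrist",)),("tin",.006,(.463,.325),1,("wrist",)),("case",.006,(.362,.325),1,("wrist",)),("round_pad",.012,(.578,.043),0,("top",)),("square_pad",.012,(.578,-.096),1,("top",)),("oblong_pad",.012,(.514,-.0285),1,("top",)),("bushing",.012,(.582,-.026),0,("top",))]:
    print(n,c,fit(n,c,z,p,y))
E
```

```text
20.05 [0.46658396 0.32765419 0.22021561] [2.20880996 2.22971023 0.02065766]
jar ('wrist',) (array([0.5567, 0.3244, 0.    ]), array([0.065]), [0.65])
tin ('wrist',) (array([0.459 , 0.3253, 0.0918]), array([0.133]), [0.9])
case ('wrist',) (array([ 0.3593,  0.3211, -0.103 ]), array([0.122]), [0.57])
round_pad ('top',) (array([0.5815, 0.0399, 0.    ]), array([0.063]), [0.82])
square_pad ('top',) (array([ 0.5799, -0.0961, -0.0145]), array([0.078]), [0.61])
oblong_pad ('top',) (array([ 0.5129, -0.0283, -0.0123]), array([0.132]), [0.93])
bushing ('top',) (array([ 0.5842, -0.0275,  0.    ]), array([0.099]), [0.74])
```

View pics/w3.png

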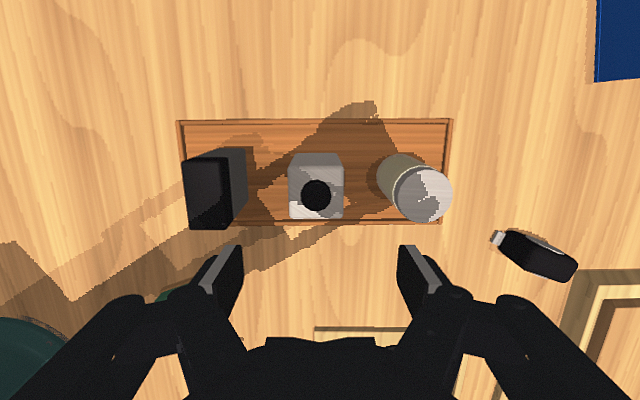

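The wrist view shows the case (210,190), tin (316,188) and jar (415,188) upright in the tray. Next is the bushing.

Call:
{"name": "servo_tool", "arguments": {"series": [[0.27,-0.785,0,0,0,0,0.1],[0.27,-0.785,0,0,0,0,0.1],[0.27,-0.785,0,0,0,0,0.1]]}}

```text
time: 20.8
tool_pos: [0.5034, 0.2045, 0.2105]
tcp_rot: [2.212, 2.231, -0.004]
wrist_force: [0.6, 0.1, 0.6]
width: 0.898
grip_force: 0.0
```

Call:
{"name": "servo_tool", "arguments": {"series": [[0.27,-0.785,0,0,0,0,0.1],[0.27,-0.785,0,0,0,0,0.1],[0.27,-0.785,0,0,0,0,0.1]]}}

```text
time: 21.1
tool_pos: [0.5441, 0.0862, 0.2107]
tcp_rot: [2.214, 2.229, -0.003]
wrist_force: [0.1, 0.5, -0.0]
width: 0.898
grip_force: 0.0
```

Call:
{"name": "servo_tool", "arguments": {"series": [[0.27,-0.785,0,0,0,0,0.2],[0.27,-0.785,0,0,0,0,0.2],[0.27,-0.785,0,0,0,0,0.2],[0.27,-0.785,0,0,0,0,0.2],[0.27,-0.785,0,0,0,0,0.2],[0.27,-0.785,0,0,0,0,0.2]]}}

```text
time: 21.7
tool_pos: [0.5837, -0.0271, 0.211]
tcp_rot: [-2.209, -2.231, 0.001]
wrist_force: [0.4, 0.2, -0.7]
width: 0.796
grip_force: 0.0
```

```bash
python3 - <<'E'
from fit import *
s=bot.read_state();print(s["time"],s["tool_pos"],s["tcp_rot"])
shot("wrist","w4")
for n,z,p,y,c in [("round_pad",.012,(.582,.04),0,("wrist",)),("square_pad",.012,(.58,-.096),1,("wrist",)),("oblong_pad",.012,(.514,-.0285),1,("wrist",)),("bushing",.012,(.584,-.027),0,("wrist",))]:
    print(n,c,fit(n,c,z,p,y))
E
```

```text
21.7 [ 0.58365041 -0.02713487  0.21100231] [-2.20932766e+00 -2.23131383e+00  1.02020372e-03]
round_pad ('wrist',) (array([0.5817, 0.0407, 0.    ]), array([0.024]), [0.87])
square_pad ('wrist',) (array([ 0.5799, -0.0952, -0.0102]), array([0.022]), [0.85])
oblong_pad ('wrist',) (array([ 0.5133, -0.0262,  0.0011]), array([0.037]), [0.84])
bushing ('wrist',) (array([ 0.5849, -0.0275,  0.    ]), array([0.03]), [0.92])
```

View pics/w4.png

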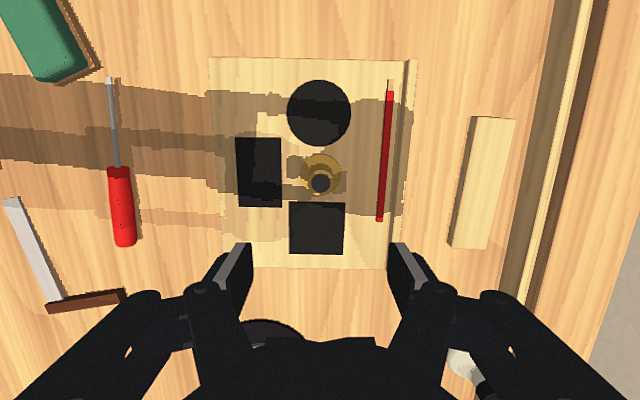

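The wrist view shows all three pads clear (round at 318,112; oblong at 258,172; square at 317,228) and the bushing at (320,178) still in place. I'll grip its collar.

Call:
{"name": "servo_tool", "arguments": {"series": [[0,0,-0.3,0,0,0,0.35],[0,0,-0.6,0,0,0,0.35],[0,0,-0.9,0,0,0,0.35],[0,0,-1,0,0,0,0.35],[0,0,-1,0,0,0,0.35]]}}

```text
time: 22.45
tool_pos: [0.5817, -0.0275, 0.0591]
tcp_rot: [-2.207, -2.229, 0.006]
wrist_force: [0.4, -0.7, -0.0]
width: 0.648
grip_force: 0.0
```

Call:
{"name": "servo_tool", "arguments": {"series": [[0,0,-0.15,0,0,0,0.35],[0,0,-0.23,0,0,0,0.35],[0,0,-0.23,0,0,0,0.35],[0,0,-0.23,0,0,0,0.5],[0,0,-0.23,0,0,0,0.7],[0,0,-0.23,0,0,0,0.9],[0,0,-0.23,0,0,0,0.9],[0,0,-0.23,0,0,0,0.9]]}}

```text
time: 23.25
tool_pos: [0.5858, -0.0283, 0.0291]
tcp_rot: [2.21, 2.23, 0.003]
wrist_force: [-1.0, 0.6, 7.0]
width: 0.314
grip_force: 49.7
```

Call:
{"name": "servo_tool", "arguments": {"series": [[0,0,0.2,0,0,0,0.9],[0,0,0.45,0,0,0,0.9],[0,0,0.53,0,0,0,0.9],[-0.277,-0.3,0.53,0,0,0,0.9],[-0.277,-0.6,0.53,0,0,0,0.9],[-0.277,-0.956,0.53,0,0,0,0.9]]}}

```text
time: 23.85
tool_pos: [0.5407, -0.1645, 0.1058]
tcp_rot: [-2.208, -2.233, 0.001]
wrist_force: [0.5, -0.3, -1.1]
width: 0.313
grip_force: 49.9
```

Call:
{"name": "servo_tool", "arguments": {"series": [[-0.277,-0.3,0,0,0,0,0.9],[-0.277,-0.6,0,0,0,0,0.9],[-0.277,-0.956,0,0,0,0,0.9],[-0.277,-0.956,0,0,0,0,0.9],[-0.277,-0.956,0,0,0,0,0.9],[-0.277,-0.956,-0.25,0,0,0,0.9],[-0.277,-0.956,-0.4,0,0,0,0.9],[-0.277,-0.956,-0.45,0,0,0,0.9],[-0.277,-0.956,-0.5,0,0,0,0.9],[-0.277,-0.956,-0.53,0,0,0,0.9],[-0.277,-0.956,-0.55,0,0,0,0.9],[-0.277,-0.956,-0.55,0,0,0,0.9]]}}

```text
time: 25.05
tool_pos: [0.5033, -0.3095, 0.0284]
tcp_rot: [2.205, 2.23, -0.001]
wrist_force: [-5.4, -1.9, 12.2]
width: 0.312
grip_force: 53.6
```

```bash
python3 - <<'E'
from fit import *
bot.read_camera("top");im=shot("wrist"); s=bot.read_state();print(s["time"],s["tool_pos"],s["tcp_rot"],s["wrist_force"])
cv2.imwrite("pics/w5.png",np.ascontiguousarray(cv2.resize(im[100:340,160:480,::-1],(800,600))))
for n,z,p in [("router_base",0,(.5016,-.3144)),("bushing",.008,(.5016,-.3144))]:print(n,fit(n,("wrist",),z,p))
E
```

```text
25.15 [ 0.50330945 -0.30950516  0.02843724] [ 2.20540783e+00  2.22976767e+00 -1.06928235e-03] [-5.21975998 -2.31447015 11.94509999]
router_base (array([ 0.5019, -0.314 ,  0.    ]), array([0.346]), [0.6])
bushing (array([ 0.5034, -0.3068,  0.    ]), array([0.153]), [0.69])
```

View pics/w5.png

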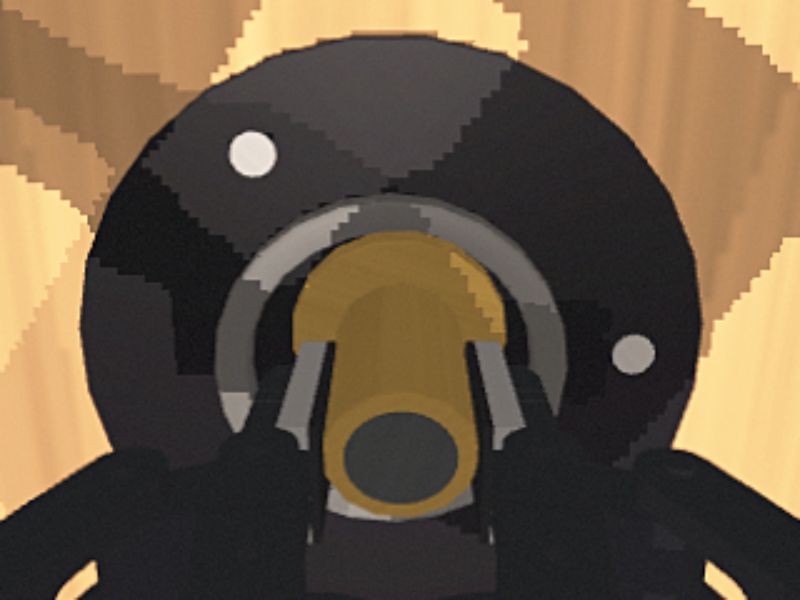

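The bushing (crop, collar at 400,455) sits about 5 mm toward +y, because the last row of that call was capped and fell short. I'll lift slightly, correct it and lower again.

Call:
{"name": "servo_tool", "arguments": {"series": [[0,0,0.08,0,0,0,0.9],[-0.01,-0.035,0.08,0,0,0,0.9],[-0.01,-0.035,0.08,0,0,0,0.9],[-0.01,-0.035,0.05,0,0,0,0.9],[-0.01,-0.035,0.02,0,0,0,0.9],[-0.01,-0.035,0.0,0,0,0,0.9],[-0.01,-0.035,0.0,0,0,0,0.9]]}}

```text
time: 25.95
tool_pos: [0.4997, -0.3125, 0.026]
tcp_rot: [-2.21, -2.23, -0.0]
wrist_force: [-6.2, 5.0, 16.7]
width: 0.31
grip_force: 54.3
```

```bash
python3 - <<'E'
from fit import *
im=shot("wrist"); s=bot.read_state();print(s["time"],s["tool_pos"],s["tcp_rot"],s["wrist_force"])
cv2.imwrite("pics/w6.png",np.ascontiguousarray(cv2.resize(im[100:340,160:480,::-1],(800,600))))
for n,z,p in [("bushing",.008,(.5016,-.3144))]:print(n,fit(n,("wrist",),z,p))
E
```

```text
26.0 [ 0.49968216 -0.31249165  0.02594487] [-2.21009909e+00 -2.23020516e+00 -9.29426751e-05] [-5.72687044  5.59531453 15.5573485 ]
bushing (array([ 0.4999, -0.3088,  0.    ]), array([0.14]), [0.87])
```

View pics/w6.png

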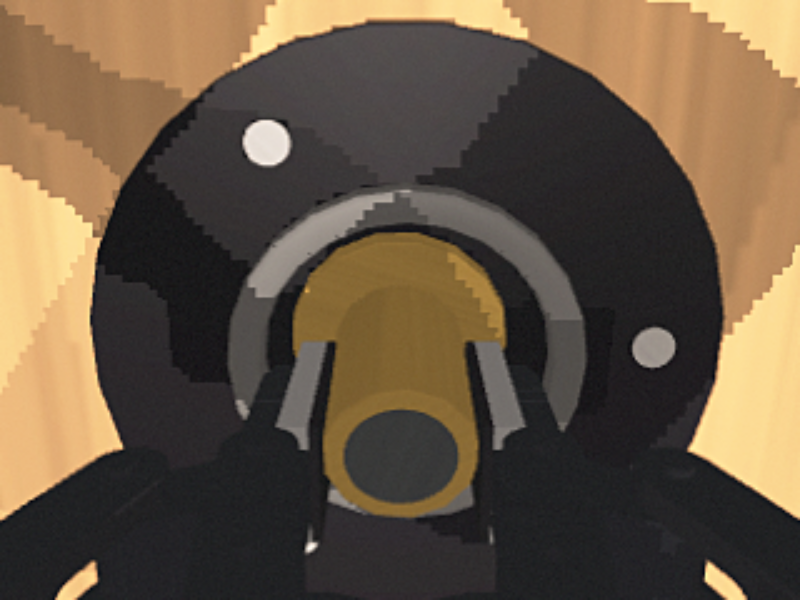

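The bushing is on the recess floor with a gap all round (flange 293–505, recess 270–547 in the crop). I'll nudge it 3 mm toward the centre and release.

Call:
{"name": "servo_tool", "arguments": {"series": [[0,0,0.04,0,0,0,0.9],[0.005,-0.022,0.04,0,0,0,0.9],[0.01,-0.022,0.02,0,0,0,0.9],[0.01,-0.022,0.0,0,0,0,0.9],[0.01,-0.022,0.0,0,0,0,0.9]]}}

```text
time: 26.55
tool_pos: [0.5018, -0.3166, 0.026]
tcp_rot: [-2.211, -2.231, -0.0]
wrist_force: [-4.2, 4.2, 14.9]
width: 0.309
grip_force: 54.1
```

Call:
{"name": "servo_tool", "arguments": {"series": [[0,0,0,0,0,0,0.6],[0,0,0,0,0,0,0.4],[0,0,0,0,0,0,0.4],[0,0,0.1,0,0,0,0.4],[0,0,0.4,0,0,0,0.4],[0,0,0.7,0,0,0,0.2],[0,0,1,0,0,0,0.1],[0,0,1,0,0,0,0.1]]}}

```text
time: 27.35
tool_pos: [0.5059, -0.3195, 0.184]
tcp_rot: [2.2, 2.221, 0.004]
wrist_force: [0.5, -0.0, 0.6]
width: 0.9
grip_force: 0.0
```

```bash
python3 - <<'E'
from fit import *
shot("wrist","w7"); s=bot.read_state();print(s["time"],s["tool_pos"],s["tcp_rot"],s["wrist_force"])
for n,z,p in [("bushing",.008,(.5016,-.3144)),("router_base",0,(.5016,-.3144))]:print(n,fit(n,("wrist",),z,p))
E
```

```text
27.4 [ 0.50424786 -0.3183492   0.18039446] [2.20403381 2.22428412 0.00287706] [-0.39926996  0.48271344 -0.26379711]
bushing (array([ 0.4974, -0.3072,  0.    ]), array([0.101]), [0.65])
router_base (array([ 0.4947, -0.3096,  0.    ]), array([0.165]), [0.68])
```

View pics/w7.png

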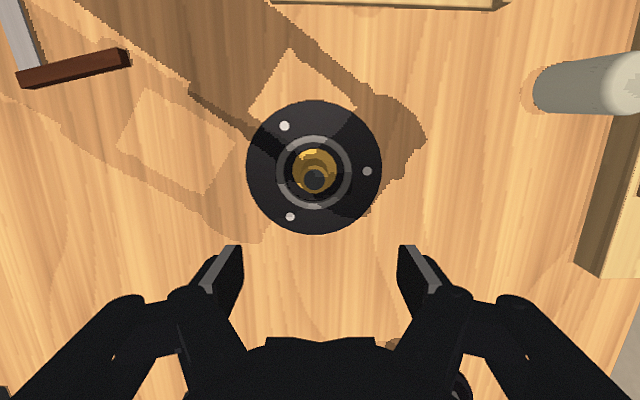

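The view shows the bushing standing collar-up in the ring at (315,171), with the ring centre at (314,172). Now the jar.

Call:
{"name": "servo_tool", "arguments": {"series": [[0.08,0.855,0.05,0,0,0,0.1],[0.08,0.855,0.05,0,0,0,0.1],[0.08,0.855,0.05,0,0,0,0.1]]}}

```text
time: 27.8
tool_pos: [0.5115, -0.1849, 0.1794]
tcp_rot: [-2.207, -2.228, 0.002]
wrist_force: [0.7, -0.3, 0.1]
width: 0.897
grip_force: 0.0
```

Call:
{"name": "servo_tool", "arguments": {"series": [[0.08,0.855,0.05,0,0,0,0.1],[0.08,0.855,0.05,0,0,0,0.1],[0.08,0.855,0.05,0,0,0,0.1]]}}

```text
time: 28.1
tool_pos: [0.5235, -0.0565, 0.1872]
tcp_rot: [-2.207, -2.23, 0.003]
wrist_force: [0.9, 0.3, -0.0]
width: 0.902
grip_force: 0.0
```

Call:
{"name": "servo_tool", "arguments": {"series": [[0.08,0.855,0.05,0,0,0,0.1],[0.08,0.855,0.05,0,0,0,0.1],[0.08,0.855,0.05,0,0,0,0.1]]}}

```text
time: 28.4
tool_pos: [0.5357, 0.0715, 0.1948]
tcp_rot: [-2.207, -2.231, 0.004]
wrist_force: [-0.4, -0.7, -0.9]
width: 0.898
grip_force: 0.0
```

Call:
{"name": "servo_tool", "arguments": {"series": [[0.08,0.855,0.05,0,0,0,0.1],[0.08,0.855,0.05,0,0,0,0.1],[0.08,0.855,0.05,0,0,0,0.1]]}}

```text
time: 28.7
tool_pos: [0.5478, 0.1996, 0.2021]
tcp_rot: [-2.207, -2.232, 0.004]
wrist_force: [-0.1, -0.6, 0.4]
width: 0.899
grip_force: 0.0
```

Call:
{"name": "servo_tool", "arguments": {"series": [[0.08,0.855,0.05,0,0,0,0.1],[0.08,0.855,0.05,0,0,0,0.1],[0.08,0.855,0.05,0,0,0,0.1],[0.08,0.855,0.05,0,0,0,0.1],[0.08,0.855,0.05,0,0,0,0.1],[0.08,0.855,0.05,0,0,0,0.1],[0.08,0.855,0.05,0,0,0,0.1],[0.08,0.855,0.05,0,0,0,0.1]]}}

```text
time: 29.5
tool_pos: [0.5613, 0.3236, 0.2116]
tcp_rot: [-2.213, -2.23, 0.001]
wrist_force: [-0.5, -0.8, -0.6]
width: 0.9
grip_force: 0.0
```

```bash
python3 - <<'E'
from fit import *
bot.read_camera("wrist"); bot.read_camera("top"); s=bot.read_state();print(s["time"],s["tool_pos"],s["tcp_rot"])
for n,z,p,y in [("jar",.006,(.563,.325),0),("tin",.006,(.463,.325),1),("case",.006,(.362,.325),1)]:print(n,fit(n,("wrist",),z,p,y))
print(fit("bushing",("top",),.008,(.5016,-.3144)),fit("router_base",("top",),0,(.5016,-.3144)))
E
```

```text
29.6 [0.56146728 0.32403164 0.21197772] [2.21259180e+00 2.23012494e+00 2.45642861e-04]
jar (array([0.5639, 0.3262, 0.    ]), array([0.049]), [0.89])
tin (array([0.4651, 0.3274, 0.0717]), array([0.078]), [0.65])
case (array([0.3625, 0.3246, 0.0341]), array([0.035]), [0.64])
(array([ 0.5022, -0.3098,  0.    ]), array([0.103]), [0.61]) (array([ 0.5012, -0.314 ,  0.    ]), array([0.162]), [0.62])
```

Call:
{"name": "servo_tool", "arguments": {"series": [[0.015,0.013,-0.3,0,0,0,0.1],[0.015,0.013,-0.6,0,0,0,0.1],[0.015,0.013,-0.85,0,0,0,0.1],[0.015,0.013,-0.95,0,0,0,0.1],[0.015,0.013,-0.99,0,0,0,0.1],[0.015,0.013,-0.99,0,0,0,0.3],[0.015,0.013,-0.99,0,0,0,0.5],[0.015,0.013,-0.99,0,0,0,0.8],[0.015,0.013,-0.99,0,0,0,0.8],[0.015,0.013,-0.99,0,0,0,0.8]]}}

```text
time: 30.85
tool_pos: [0.5651, 0.3278, 0.0657]
tcp_rot: [2.21, 2.231, 0.006]
wrist_force: [0.4, 0.7, 6.2]
width: 0.612
grip_force: 53.3
```

Call:
{"name": "servo_tool", "arguments": {"series": [[0,0,0.2,0,0,0,0.8],[0,0,0.45,0,0,0,0.8],[0,0,0.6,0,0,0,0.8],[0,0,0.6,0,0,0,0.8]]}}

```text
time: 31.25
tool_pos: [0.5661, 0.3282, 0.1578]
tcp_rot: [2.209, 2.23, 0.012]
wrist_force: [0.9, -0.1, -3.0]
width: 0.617
grip_force: 53.7
```

Call:
{"name": "servo_tool", "arguments": {"series": [[0,-0.15,0,0,0,0,0.8],[0,-0.4,0,0,0,0,0.8],[0,-0.7,0,0,0,0,0.8],[0,-0.95,0,0,0,0,0.8],[0,-0.95,0,0,0,0,0.8]]}}

```text
time: 31.75
tool_pos: [0.5615, 0.1796, 0.1503]
tcp_rot: [-2.215, -2.227, 0.009]
wrist_force: [0.2, -0.3, -2.6]
width: 0.614
grip_force: 53.6
```

Call:
{"name": "servo_tool", "arguments": {"series": [[0.05,-0.25,0,0,0,0,0.8],[0.1,-0.5,0,0,0,0,0.8],[0.118,-0.8,0,0,0,0,0.8],[0.118,-0.953,0,0,0,0,0.8],[0.118,-0.953,0,0,0,0,0.8],[0.118,-0.953,-0.2,0,0,0,0.8],[0.118,-0.953,-0.35,0,0,0,0.8],[0.118,-0.953,-0.45,0,0,0,0.8],[0.118,-0.953,-0.5,0,0,0,0.8],[0.118,-0.953,-0.53,0,0,0,0.8],[0.118,-0.953,-0.53,0,0,0,0.8],[0.118,-0.953,-0.53,0,0,0,0.8]]}}

```text
time: 32.95
tool_pos: [0.5816, 0.0422, 0.0758]
tcp_rot: [2.21, 2.232, 0.001]
wrist_force: [-4.2, 0.2, 7.0]
width: 0.614
grip_force: 54.7
```

Call:
{"name": "servo_tool", "arguments": {"series": [[0,0,0,0,0,0,0.3],[0,0,0,0,0,0,0.15],[0,0,0,0,0,0,0.15],[0,0,0.3,0,0,0,0.15],[0,0,0.6,0,0,0,0.1],[0,0,0.9,0,0,0,0.1],[0,0,0.93,0,0,0,0.1],[0,0,0.93,0,0,0,0.1]]}}

```text
time: 33.75
tool_pos: [0.583, 0.0416, 0.2159]
tcp_rot: [2.209, 2.229, 0.006]
wrist_force: [0.0, 1.3, -0.1]
width: 0.896
grip_force: 0.0
```

Call:
{"name": "servo_tool", "arguments": {"series": [[-0.39,0.95,0,0,0,0,0.1],[-0.39,0.95,0,0,0,0,0.1],[-0.39,0.95,0,0,0,0,0.1],[-0.39,0.95,0,0,0,0,0.1]]}}

```text
time: 34.15
tool_pos: [0.5191, 0.1879, 0.2105]
tcp_rot: [-2.203, -2.234, 0.005]
wrist_force: [-0.6, -0.0, -0.4]
width: 0.896
grip_force: 0.0
```

Call:
{"name": "servo_tool", "arguments": {"series": [[-0.39,0.95,0,0,0,0,0.1],[-0.39,0.95,0,0,0,0,0.1],[-0.39,0.95,0,0,0,0,0.1],[-0.39,0.95,0,0,0,0,0.1],[-0.39,0.95,0,0,0,0,0.1],[-0.39,0.95,0,0,0,0,0.1]]}}

```text
time: 34.75
tool_pos: [0.4641, 0.3251, 0.2118]
tcp_rot: [2.211, 2.231, -0.004]
wrist_force: [0.1, -0.5, -0.2]
width: 0.896
grip_force: 0.0
```

```bash
python3 - <<'E'
from fit import *
bot.read_camera("wrist"); bot.read_camera("top"); s=bot.read_state();print(s["time"],s["tool_pos"],s["tcp_rot"])
for n,z,p,y in [("tin",.006,(.463,.325),1),("case",.006,(.362,.325),1)]:print(n,fit(n,("wrist",),z,p,y))
print(fit("jar",("top",),.016,(.5816,.042)))
E
```

```text
34.85 [0.46473564 0.32477603 0.21249647] [ 2.21315736e+00  2.22936547e+00 -2.21394315e-03]
tin None
case (array([ 0.3633,  0.3241, -0.0021]), array([0.034]), [0.58])
(array([0.5791, 0.0389, 0.    ]), array([0.058]), [0.83])
```

Call:
{"name": "servo_tool", "arguments": {"series": [[0,0.005,-0.3,0,0,0,0.1],[0,0.005,-0.6,0,0,0,0.1],[0,0.005,-0.85,0,0,0,0.1],[0,0.005,-0.95,0,0,0,0.1],[0,0.005,-0.99,0,0,0,0.1],[0,0.005,-0.99,0,0,0,0.3],[0,0.005,-0.99,0,0,0,0.5],[0,0.005,-0.99,0,0,0,0.8],[0,0.005,-0.99,0,0,0,0.8],[0,0.005,-0.99,0,0,0,0.8]]}}

```text
time: 36.0
tool_pos: [0.4658, 0.3282, 0.0669]
tcp_rot: [2.21, 2.231, 0.006]
wrist_force: [-0.9, 0.2, 6.7]
width: 0.603
grip_force: 54.0
```

Call:
{"name": "servo_tool", "arguments": {"series": [[0,0,0.2,0,0,0,0.8],[0,0,0.45,0,0,0,0.8],[0,0,0.75,0,0,0,0.8],[0,0,0.83,0,0,0,0.8],[0,0,0.83,0,0,0,0.8]]}}

```text
time: 36.5
tool_pos: [0.4657, 0.3282, 0.1919]
tcp_rot: [2.21, 2.231, 0.008]
wrist_force: [-0.8, 0.4, -3.2]
width: 0.596
grip_force: 54.1
```

Call:
{"name": "servo_tool", "arguments": {"series": [[0,-0.15,0,0,0,0,0.8],[0,-0.4,0,0,0,0,0.8],[0,-0.7,0,0,0,0,0.8],[0,-0.94,0,0,0,0,0.8],[0,-0.94,0,0,0,0,0.8]]}}

```text
time: 37.0
tool_pos: [0.4616, 0.1817, 0.1854]
tcp_rot: [-2.214, -2.227, 0.012]
wrist_force: [0.2, 0.6, -2.8]
width: 0.6
grip_force: 53.7
```

Call:
{"name": "servo_tool", "arguments": {"series": [[0,-0.25,0,0,0,0,0.8],[0,-0.5,0,0,0,0,0.8],[0,-0.75,0,0,0,0,0.8],[0,-0.94,0,0,0,0,0.8],[0,-0.94,0,0,0,0,0.8]]}}

```text
time: 37.5
tool_pos: [0.4625, 0.0427, 0.1865]
tcp_rot: [-2.213, -2.226, 0.007]
wrist_force: [0.5, 0.6, -3.6]
width: 0.597
grip_force: 53.2
```

Call:
{"name": "servo_tool", "arguments": {"series": [[0.1,-0.25,0,0,0,0,0.8],[0.25,-0.5,0,0,0,0,0.8],[0.45,-0.7,0,0,0,0,0.8],[0.6,-0.85,0,0,0,0,0.8],[0.77,-0.923,0,0,0,0,0.8],[0.77,-0.923,0,0,0,0,0.8],[0.77,-0.923,0,0,0,0,0.8]]}}

```text
time: 38.2
tool_pos: [0.5789, -0.0922, 0.1866]
tcp_rot: [-2.208, -2.229, 0.003]
wrist_force: [-0.5, 0.3, -4.0]
width: 0.6
grip_force: 53.8
```

Call:
{"name": "servo_tool", "arguments": {"series": [[0,0,-0.2,0,0,0,0.8],[0,0,-0.4,0,0,0,0.8],[0,0,-0.6,0,0,0,0.8],[0,0,-0.7,0,0,0,0.8],[0,0,-0.74,0,0,0,0.8],[0,0,-0.76,0,0,0,0.8],[0,0,-0.76,0,0,0,0.8]]}}

```text
time: 38.9
tool_pos: [0.5799, -0.0925, 0.0771]
tcp_rot: [2.21, 2.232, 0.001]
wrist_force: [-2.0, 0.5, 1.4]
width: 0.598
grip_force: 54.3
```

Call:
{"name": "servo_tool", "arguments": {"series": [[0,0,0,0,0,0,0.3],[0,0,0,0,0,0,0.15],[0,0,0,0,0,0,0.15],[0,0,0.3,0,0,0,0.15],[0,0,0.6,0,0,0,0.1],[0,0,0.9,0,0,0,0.1],[0,0,0.93,0,0,0,0.1],[0,0,0.93,0,0,0,0.1]]}}

```text
time: 39.7
tool_pos: [0.5814, -0.0936, 0.2175]
tcp_rot: [2.208, 2.228, 0.005]
wrist_force: [1.1, -0.9, -0.3]
width: 0.9
grip_force: 0.0
```

Call:
{"name": "servo_tool", "arguments": {"series": [[-0.482,0.926,0,0,0,0,0.1],[-0.482,0.926,0,0,0,0,0.1],[-0.482,0.926,0,0,0,0,0.1],[-0.482,0.926,0,0,0,0,0.1]]}}

```text
time: 40.1
tool_pos: [0.5033, 0.0492, 0.2119]
tcp_rot: [-2.203, -2.232, 0.005]
wrist_force: [0.2, 0.3, 0.0]
width: 0.903
grip_force: 0.0
```

Call:
{"name": "servo_tool", "arguments": {"series": [[-0.482,0.926,0,0,0,0,0.1],[-0.482,0.926,0,0,0,0,0.1],[-0.482,0.926,0,0,0,0,0.1],[-0.482,0.926,0,0,0,0,0.1]]}}

```text
time: 40.5
tool_pos: [0.4319, 0.1875, 0.2127]
tcp_rot: [-2.204, -2.235, 0.004]
wrist_force: [0.5, -0.9, 0.7]
width: 0.899
grip_force: 0.0
```

Call:
{"name": "servo_tool", "arguments": {"series": [[-0.482,0.926,0,0,0,0,0.1],[-0.482,0.926,0,0,0,0,0.1],[-0.482,0.926,0,0,0,0,0.1],[-0.482,0.926,0,0,0,0,0.1],[-0.482,0.926,0,0,0,0,0.1],[-0.482,0.926,0,0,0,0,0.1]]}}

```text
time: 41.1
tool_pos: [0.3632, 0.3221, 0.2137]
tcp_rot: [2.211, 2.231, -0.003]
wrist_force: [-0.2, -1.3, -0.4]
width: 0.899
grip_force: 0.0
```

```bash
python3 - <<'E'
from fit import *
bot.read_camera("wrist"); bot.read_camera("top"); s=bot.read_state();print(s["time"],s["tool_pos"],s["tcp_rot"])
for n,z,p,y in [("case",.006,(.362,.325),1)]:print(n,fit(n,("wrist",),z,p,y))
print(fit("jar",("top",),.016,(.5816,.042)),fit("tin",("top",),.016,(.58,-.094),1),fit("oblong_pad",("top",),.012,(.513,-.027),1))
E
```

```text
41.2 [0.36363437 0.32189493 0.21416405] [ 2.21312719e+00  2.22902328e+00 -1.89334473e-03]
case (array([0.3628, 0.3242, 0.009 ]), array([0.037]), [0.97])
(array([0.5786, 0.0387, 0.    ]), array([0.137]), [0.64]) (array([ 0.579 , -0.0946, -0.032 ]), array([0.053]), [0.87]) (array([ 0.5134, -0.0279, -0.0072]), array([0.073]), [0.66])
```

Call:
{"name": "servo_tool", "arguments": {"series": [[-0.005,0.015,-0.3,0,0,0,0.25],[-0.005,0.015,-0.6,0,0,0,0.25],[-0.005,0.015,-0.85,0,0,0,0.25],[-0.005,0.015,-0.95,0,0,0,0.25],[-0.005,0.015,-1,0,0,0,0.25],[-0.005,0.015,-1,0,0,0,0.4],[-0.005,0.015,-1,0,0,0,0.6],[-0.005,0.015,-1,0,0,0,0.9],[-0.005,0.015,-1,0,0,0,0.9],[-0.005,0.015,-1,0,0,0,0.9]]}}

```text
time: 42.4
tool_pos: [0.3631, 0.3264, 0.0662]
tcp_rot: [2.211, 2.231, 0.004]
wrist_force: [-0.0, -0.6, 4.4]
width: 0.413
grip_force: 53.2
```

Call:
{"name": "servo_tool", "arguments": {"series": [[0,0,0.2,0,0,0,0.9],[0,0,0.45,0,0,0,0.9],[0,0,0.75,0,0,0,0.9],[0,0,0.83,0,0,0,0.9],[0,0,0.83,0,0,0,0.9]]}}

```text
time: 42.9
tool_pos: [0.3635, 0.327, 0.1921]
tcp_rot: [2.211, 2.231, 0.009]
wrist_force: [0.1, 1.3, -1.3]
width: 0.415
grip_force: 52.8
```

Call:
{"name": "servo_tool", "arguments": {"series": [[0.05,-0.15,0,0,0,0,0.9],[0.1,-0.4,0,0,0,0,0.9],[0.15,-0.65,0,0,0,0,0.9],[0.2,-0.78,0,0,0,0,0.9],[0.2,-0.78,0,0,0,0,0.9]]}}

```text
time: 43.4
tool_pos: [0.3908, 0.2058, 0.1864]
tcp_rot: [-2.214, -2.227, 0.008]
wrist_force: [-0.4, 0.1, -2.6]
width: 0.423
grip_force: 52.7
```

Call:
{"name": "servo_tool", "arguments": {"series": [[0.1,-0.2,0,0,0,0,0.9],[0.2,-0.45,0,0,0,0,0.9],[0.25,-0.65,0,0,0,0,0.9],[0.3,-0.78,0,0,0,0,0.9],[0.3,-0.78,0,0,0,0,0.9]]}}

```text
time: 43.9
tool_pos: [0.4366, 0.0903, 0.1874]
tcp_rot: [-2.213, -2.228, 0.004]
wrist_force: [0.1, 0.5, -1.8]
width: 0.415
grip_force: 52.7
```

Call:
{"name": "servo_tool", "arguments": {"series": [[0.1,-0.2,0,0,0,0,0.9],[0.25,-0.45,0,0,0,0,0.9],[0.4,-0.65,0,0,0,0,0.9],[0.5,-0.78,0,0,0,0,0.9],[0.5,-0.78,0,0,0,0,0.9],[0.5,-0.78,0,0,0,0,0.9]]}}

```text
time: 44.5
tool_pos: [0.5112, -0.0242, 0.1877]
tcp_rot: [-2.209, -2.229, 0.002]
wrist_force: [0.2, -0.5, -2.0]
width: 0.412
grip_force: 52.6
```

Call:
{"name": "servo_tool", "arguments": {"series": [[0,0,-0.2,0,0,0,0.9],[0,0,-0.4,0,0,0,0.9],[0,0,-0.6,0,0,0,0.9],[0,0,-0.7,0,0,0,0.9],[0,0,-0.74,0,0,0,0.9],[0,0,-0.76,0,0,0,0.9],[0,0,-0.76,0,0,0,0.9]]}}

```text
time: 45.2
tool_pos: [0.5115, -0.0237, 0.0762]
tcp_rot: [-2.209, -2.232, 0.0]
wrist_force: [-0.1, 0.1, -0.8]
width: 0.416
grip_force: 52.8
```

Call:
{"name": "servo_tool", "arguments": {"series": [[0,0,-0.005,0,0,0,0.4],[0,0,-0.005,0,0,0,0.3],[0,0,-0.005,0,0,0,0.3],[0,0,0.2,0,0,0,0.3],[0,0,0.5,0,0,0,0.2],[0,0,0.8,0,0,0,0.1],[0,0,1,0,0,0,0.1],[0,0,1,0,0,0,0.1]]}}

```text
time: 46.0
tool_pos: [0.516, -0.0257, 0.2317]
tcp_rot: [2.205, 2.225, 0.011]
wrist_force: [0.3, -1.1, 0.4]
width: 0.901
grip_force: 0.0
```

Call:
{"name": "servo_tool", "arguments": {"series": [[-0.3,1,0.2,0,0,0,0.1],[-0.3,1,0.2,0,0,0,0.1],[-0.3,1,0.2,0,0,0,0.1],[-0.3,1,0.2,0,0,0,0.1]]}}

```text
time: 46.4
tool_pos: [0.4658, 0.1285, 0.2556]
tcp_rot: [-2.206, -2.235, -0.003]
wrist_force: [0.2, -0.6, 0.6]
width: 0.901
grip_force: 0.0
```

Call:
{"name": "servo_tool", "arguments": {"series": [[-0.3,1,0.2,0,0,0,0.1],[-0.3,1,0.2,0,0,0,0.1],[-0.3,1,0.2,0,0,0,0.1],[-0.3,1,0.2,0,0,0,0.1],[-0.3,1,0.2,0,0,0,0.1],[-0.3,1,0.2,0,0,0,0.1]]}}

```text
time: 47.0
tool_pos: [0.4221, 0.2735, 0.2841]
tcp_rot: [2.211, 2.231, -0.003]
wrist_force: [0.7, -1.0, 0.6]
width: 0.901
grip_force: 0.0
```

```bash
python3 - <<'E'
from fit import *
im=shot("top"); s=bot.read_state();print(s["time"],s["tool_pos"])
cv2.imwrite("pics/t9.png",np.ascontiguousarray(cv2.resize(im[120:300,260:500,::-1],(800,600),interpolation=cv2.INTER_CUBIC)))
for n,z,p,y in [("jar",.016,(.58,.04),0),("tin",.016,(.58,-.095),1),("case",.016,(.513,-.026),1),("bushing",.008,(.502,-.313),0),("router_base",0,(.502,-.314),0)]:
    print(n,fit(n,("top",),z,p,y))
bot.read_camera("scene")
for n,z,p,y in [("jar",.016,(.58,.04),0),("tin",.016,(.58,-.095),1),("case",.016,(.513,-.026),1),("bushing",.008,(.502,-.313),0),("router_base",0,(.502,-.314),0)]:
    print(n,fit(n,("scene",),z,p,y))
E
```

```text
47.05 [0.42227482 0.27312066 0.28418389]
jar (array([0.5779, 0.0387, 0.    ]), array([0.092]), [0.87])
tin (array([ 0.5784, -0.0946, -0.0312]), array([0.093]), [0.58])
case (array([ 0.5121, -0.027 , -0.0035]), array([0.08]), [0.88])
bushing (array([ 0.5023, -0.3115,  0.    ]), array([0.071]), [0.6])
router_base (array([ 0.5012, -0.3139,  0.    ]), array([0.169]), [0.65])
jar (array([0.5761, 0.0396, 0.    ]), array([0.054]), [0.83])
tin (array([ 0.5757, -0.0942,  0.041 ]), array([0.072]), [0.9])
case (array([ 0.5085, -0.0263,  0.0098]), array([0.071]), [0.73])
bushing (array([ 0.498 , -0.3125,  0.    ]), array([0.162]), [0.59])
router_base (array([ 0.4978, -0.3147,  0.    ]), array([0.172]), [0.68])
```

View pics/t9.png

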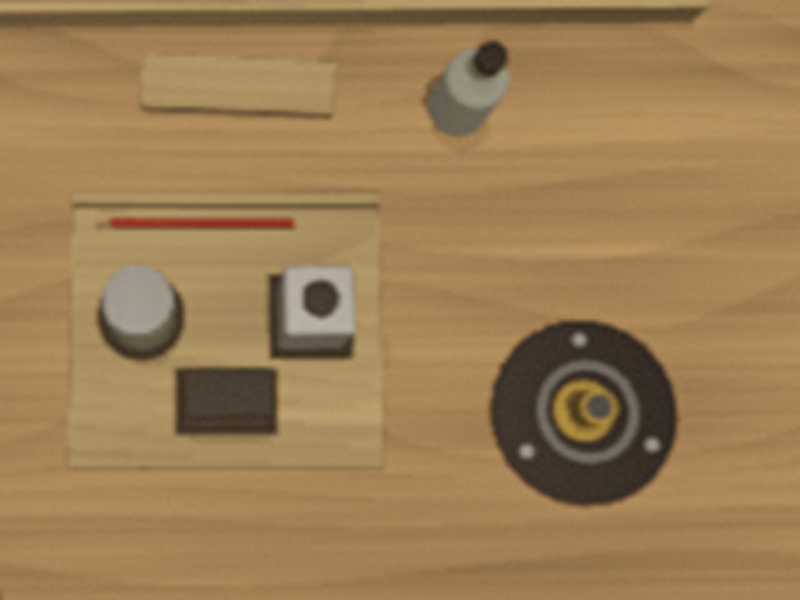

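The top crop shows the jar (140,310), tin (320,305) and case (227,400) upright on their pads, and the bushing (587,410) inside the ring. All are within about 4 mm of centre, so I'm handing it in.

```bash
python3 -c "from workcell import bot; print(bot.finish_job())"
```

```text
the job is handed in; nothing more can be done
None
```

The job is handed in: the bushing stands collar-up in the router base recess and the jar, tin and case are back on their own pads, all within about 4 mm of centre by the last camera check; no verdict came back.

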